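# Rock a jammed hand stamp out of its stand and hold it clear

### The job

The two hand stamps are jammed tight in the sprung jaws of the stamp stand. Take the one with the red grip and rock it loose: lean it about 8 degrees towards the stand's yellow-striped edge first, then as far the other way, and so on as it works its way up out of the jaws; do not lift the stand off the desk or drag it about, leave the blue stamp seated, and leave the things around alone. Finish while still holding the red stamp level and still over its own place, its underside about 20 mm above the tops of the jaws.

Things in the scene. Friction and masses are not known exactly. Their poses are not given: they have to be found in the camera images.
- stand: The stamp stand: a loose but heavy (2.7 kg) grey steel plate 240 (x) x 200 (y) x 8 mm lying flat on the desk. Origin at the centre of its underside, z up. A 20 mm wide yellow stripe runs along its +x edge, the side away from the robot. Two places for stamps lie side by side along y. Pulling a stamp straight up takes about 35 to 50 N, but the stand already tips and lifts at about 25 N.
- place0 (a point): Place at stand y = -50 mm: this point is 18 mm above the desk, the middle of a rib (20 mm long along x) on which the underside of a seated stamp is centred. A stamp can rock here along x about its underside's middle, up to about 0.25 rad, before an end touches the plate.
- place1 (a point): The same at stand y = +50 mm. In each place two sprung rubber jaws, 50 mm long along x, squeeze the stamp along y and hold it by friction; jaw tops 40 mm above the desk, fixed walls behind them 44 mm. Rocking while rising a few mm a swing takes little net pull, some 10 to 25 N sideways at the grip.
- stamp_red: Hand stamp with a RED grip, about 0.18 kg. Wooden block 70 (x) x 37 (y) x 36 mm high, with a tight cork band 64 x 42 mm, 14 to 24 mm above its underside. Origin at the centre of the underside, axes as the stand's. Upright grip: 16 mm thick along x, 42 mm wide along y, from 36 to 86 mm above the underside. The jaws let go once it has risen about 8 mm.
- stamp_red_grip (a point): Where to hold the red grip: on the stamp's axis, 66 mm above its underside (84 mm above the desk when seated); the fingers close along the stamp's x, across 16 mm
- stamp_red_lean (a point): Imaginary point on the red stamp's axis, 250 mm above its underside. Its x in the stand's frame is 0 while the stamp is upright and positive when it leans towards the yellow stripe
- stamp_blue: Hand stamp of the same make with a BLUE grip, seated in the other place; to be left there. Either stamp may be in either place.
- ink_tin: Bystander: round flat metal tin, 50 mm across, 18 mm high, lying on the stand's plate near its unstriped edge
- mug: Bystander: white mug, 80 mm across, 90 mm high, on the desk; origin under its centre
- ink_bottle: Bystander: amber ink jar, 50 mm across, 85 mm high, on the desk; origin under its centre
- tape: Bystander: yellow tape ring, 90 mm across, 24 mm high
- notes: Bystander: block of yellow notes 76 x 76 x 30 mm
- marker: Bystander: black marker 130 mm long, 12 mm thick, lying on the desk
- brush: Bystander: hand brush lying on the desk
Not all that is in view belongs to the job. What is shaped like the stamp_red but turquoise is not meant.

How it is judged:
By the outcome, as a careful person would: the job done as asked, in the order asked, and still so for the second after the job is handed in, while the arm keeps its last pose, push and grip.
It also fails if it takes over 54 s, if anything falls off the work surface, if the arm or the gripper's body presses on something with over 40 N, if the wrist force passes 120 N, or if a joint passes its speed limit or range.

### The arm

A 7-joint arm with a two-finger parallel gripper is mounted at the origin on the work surface. World frame = base frame: x ahead of the robot, y to its left, z up, the work surface at z = 0. Lengths are in mm, angles in rad, forces in N, time in s.
With the tool pointing down it reaches from about 400 to 875 mm from the base axis. Payload 4.4 kg.
Tool frame: the origin (TCP) lies midway between the tips of the shut fingers; the grasp point (between the pads) lies 19 mm behind it (ctrl.pinch_z is the distance from the TCP to the grasp point, in mm); z points along the fingers, y is the line along which they close (so a half turn about z gives the same grasp; the last joint's range is limited). The gripper opens to 85 mm and grips with 20 to 120 N. Pads are 22 mm wide; open, the fingers measure 114 mm over their backs; the gripper's body (76 mm by 85 mm) begins 54 mm behind the grasp point. The pads swing forward as they close: fully open they stand 13 mm farther back than shut.
Start: joints at [1.168, 0.628, 0.038, 1.517, -0.027, 0.996, -0.02], TCP at [214.832, -613.486, 231.313] pointing down, gripper open.
Joint ranges: [-3.06, 3.06], [-0.37, 2.12], [-1.25, 1.32], [0.18, 2.47], [-1.1, 4.24], [0.23, 1.98], [-2.94, 2.94]. Speed limits (rad/s): [2.57, 2.57, 3.14, 3.14, 3.14, 3.14, 3.14].

### API

Orientations are given as [roll, pitch, yaw] about the fixed x, y, z axes, in that order (R = Rz(yaw) Ry(pitch) Rx(roll)).
In Python, from cell import read_state, cams, order, ctrl gives the robot as it stands.
- The arm moves only by the tool move_arm, never from a script. Its argument "targets" is text: rows parted by semicolons, each of 7 numbers parted by spaces: the gripper's target within -1 to 1 (fully open at 1, half-way at 0, shut at -1), then the shift along the tool's x, y, z in cm, then the turn, a rotation vector about the tool's x, y, z in degrees. A call has 1 to 5 rows; each row shifts and turns the commanded pose from where the row before left it, along the tool's axes as they then stand; what a row does not reach is not made up. A row lasts 1/12 s, in which the tool goes at most 41.7 mm and 7.16 degrees, less where a joint would pass 70% of its speed; a pose out of reach is approached as far as the arm can. A call with a gripper value outside its range is refused whole. The fingers move at their own pace and stop on an object; the grip force is fixed at half the most. Time passes only in rows, so rows that do not move let the fingers close. It gives the time, the measured TCP pose, the force, the opening and the grip force at its end, in the units of the state.
- read_state(): the state, without advancing time (a new reading comes with each control period).
- cams.get_image(name): name is "side" or "top"; returns a dict with "color" (420x560x3 uint8, red, green, blue), "fovy" (degrees; the focal length in pixels is half the picture's height over the tangent of half this angle, whatever the lens; pixels are square), "cx", "cy" (the principal point, pixels), "rvec" (rotation vector, rad) and "tvec" (3), from world to camera coordinates, as OpenCV has them. Camera axes: x right, y down, z forward; pixel columns grow to the right and rows downward; lengths in mm; the calibration is good to about 2 mm. A picture is of the moment at which its call begins. There is no depth.
- order.finish_job(): hands the job in; it is judged then, once.
The state is a dict: "clock": time; "qpos": joint angles; "qd": joint speeds; "tau": joint torques, N m; "eef_pos": TCP position; "tool_rot": TCP orientation; "force": force on the tool from outside, world axes, zero at the start; "torque": the same for the moment, N m; "width": finger opening in mm; "gripper_force": force on a finger pad.
Only numpy, scipy, OpenCV 4.12 (cv2) and the standard library are available. Lean on these libraries where they do the work, as an engineer would, in place of code of your own. Each camera call takes 0.05 s, during which the arm holds its last target. There are 200 camera calls.

## Working session

There is one attempt and no reset: what is moved stays moved. The work goes in short steps, Python scripts to look and compute and a tool call to move; the robot and the scene stay as the last step left them, time stands still between calls to the robot, and variables do not carry over. Pictures are saved under pics/ and viewed, at most 10 in all, crops included, and the job is handed in when it is done.

Besides the shell and the picture viewer there is one more tool, called after ">>>" as a command line: name --argument value ..., lists and objects as JSON in quotes. move_arm: Moves the arm, as the interface text tells. Its arguments: {"type":"object","properties":{"targets":{"type":"string"}},"required":["targets"]}

```bash
mkdir -p pics; python3 - <<'E'
from cell import read_state, cams, order, ctrl
import cv2,numpy as np
s=read_state();print(s['clock'],s['eef_pos'],s['tool_rot'],s['width'],ctrl.pinch_z)
for n in('top','side'):
    d=cams.get_image(n);cv2.imwrite(f'pics/{n}0.png',d['color'][:,:,::-1])
    R=cv2.Rodrigues(np.array(d['rvec'],float))[0];print(n,d['fovy'],d['cx'],d['cy'],R.round(3).tolist(),-R.T@np.ravel(d['tvec']))
    np.savez(f'pics/{n}0.npz',**d)
E
```

```text
0.0 [ 214.6627777  -612.86388035  230.4070477 ] [-3.13971231e+00 -2.38185757e-05  3.36799285e-01] 85.58680294925064 18.700000000000003
top 49.14572074827644 279.3131416756796 206.88595199700936 [[0.01, -1.0, -0.014], [-0.981, -0.007, -0.192], [0.192, 0.016, -0.981]] [ 392.3084397   -14.11174361 1296.33247672]
side 44.33694030692297 276.29672726064894 212.2393312663441 [[0.999, -0.047, -0.021], [-0.042, -0.507, -0.861], [0.03, 0.86, -0.509]] [  566.47674959 -1157.91566463   866.42321866]
```

View pics/top0.png

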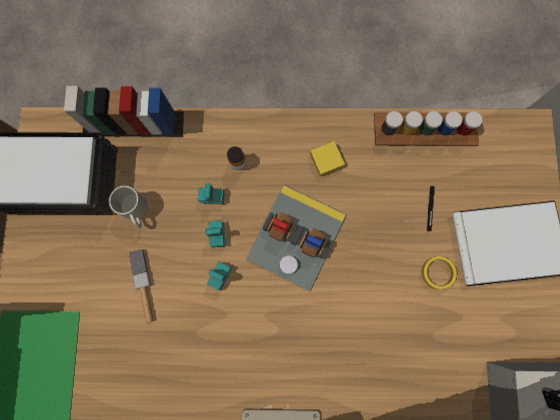

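View pics/side0.png

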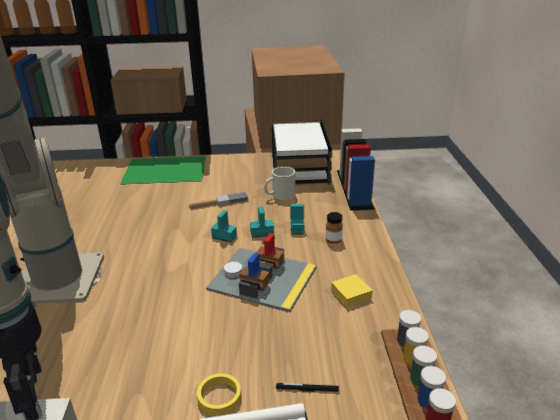

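The stand sits around top (297,238) and side (262,277). Its stripe is on the far side, turned by about -0.43 rad. The red grip is at top (281,227) and side (269,246), in the +y place, with blue at top (315,242). The tin lies at top (289,265), and the turquoise decoys are at x≈215.

```bash
cat > h.py <<'E'
import cv2,numpy as np
def cam(d):
    R=cv2.Rodrigues(np.array(d['rvec'],float))[0];t=np.ravel(d['tvec']);f=210/np.tan(np.radians(float(d['fovy']))/2)
    return R,t,f,float(d['cx']),float(d['cy'])
def ray(d,p,z):
    R,t,f,cx,cy=cam(d);c=-R.T@t
    v=R.T@np.array([(p[0]-cx)/f,(p[1]-cy)/f,1]);return c+v*(z-c[2])/v[2]
def proj(d,X):
    R,t,f,cx,cy=cam(d);q=R@np.asarray(X,float)+t;return np.array([cx+f*q[0]/q[2],cy+f*q[1]/q[2]])
def hsv(d): return cv2.cvtColor(np.ascontiguousarray(d['color']),cv2.COLOR_RGB2HSV)
def comps(m,amin=15):
    n,l,s,c=cv2.connectedComponentsWithStats(m.astype(np.uint8));return [(s[i,4],c[i],l==i) for i in range(1,n) if s[i,4]>=amin]
E
python3 - <<'E'
from h import *
roi={'top':(235,355,175,300),'side':(200,325,225,315)}
for n in roi:
    d=dict(np.load(f'pics/{n}0.npz'));H=hsv(d).astype(int);h,s,v=H[...,0],H[...,1],H[...,2]
    x0,x1,y0,y1=roi[n];M=np.zeros(h.shape,bool);M[y0:y1,x0:x1]=1
    red=M&((h<6)|(h>172))&(s>170)&(v>60);blue=M&(abs(h-115)<12)&(s>130);yel=M&(abs(h-28)<5)&(s>170)&(v>90)
    for k,m in(('red',red),('blue',blue),('yel',yel)):
        for a,c,mm in comps(m):
            r=cv2.minAreaRect(np.argwhere(mm)[:,::-1].astype(np.float32));print(n,k,a,c.round(1),np.round(r[0],1),np.round(r[1],1),r[2])
            if k=='yel':
                b=cv2.boxPoints(r);print([ray(d,p,8)[:2].round(1).tolist() for p in b])
    g=M&(s<75)|yel
    g=cv2.morphologyEx(g.astype(np.uint8),cv2.MORPH_OPEN,np.ones((3,3)))
    c=max(comps(g),key=lambda q:q[0]);hull=cv2.convexHull(np.argwhere(c[2])[:,::-1].astype(np.int32))
    W=np.array([ray(d,p[0],8)[:2] for p in hull],np.float32);r=cv2.minAreaRect(W);print(n,'plate',r)
    if n=='top':
        for z in (84,104):
            for m in (red,blue): print(z,ray(d,max(comps(m))[1] if 0 else sorted(comps(m),key=lambda q:-q[0])[0][1],z).round(1))
x0,x1,y0,y1=240,350,180,295
a=cv2.imread('pics/top0.png')[180:295,240:350];b=cv2.imread('pics/side0.png')[225:315,200:325]
a=cv2.resize(a,(400,418),interpolation=cv2.INTER_CUBIC);b=cv2.resize(b,(400,288),interpolation=cv2.INTER_CUBIC)
o=np.zeros((418,800,3),np.uint8);o[:,:400]=a;o[:288,400:]=b;cv2.imwrite('pics/crop0.png',o)
E
```

```text
top red 144 [279.5 225. ] [279.2 225.2] [15.5  9.8] 23.198591232299805
top blue 137 [313.2 241.5] [313.  241.5] [15.7  8.9] 26.56505012512207
top plate ((548.372802734375, -36.00505065917969), (199.59201049804688, 213.93850708007812), 64.23373413085938)
84 [579.6   4.5  84. ]
84 [536.2 -85.4  84. ]
104 [576.5   4.2 104. ]
104 [533.8 -84.2 104. ]
side red 199 [268.9 245.1] [269.5 244.5] [11.7 21.5] 4.39870548248291
side blue 228 [253.6 265.1] [254.  264.5] [12. 23.] 0.0
side plate ((550.4204711914062, -38.203948974609375), (206.51510620117188, 215.737548828125), 64.19613647460938)
```

View pics/crop0.png

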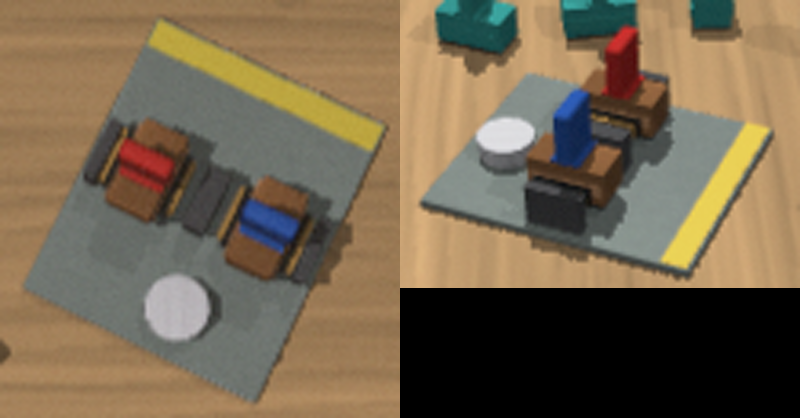

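The close-up confirms the layout: stand centre ≈ (558,-41), yaw ≈ -25.8°, and red in place1 at about (580,4). I'm moving over it now.

>>> move_arm --targets "1 2.7 -2.3 0 0 0 0;1 2.7 -2.3 0 0 0 0;1 2.7 -2.3 0 0 0 0;1 2.7 -2.3 0 0 0 0;1 2.7 -2.3 0 0 0 0"

```text
clock: 0.52
eef_pos: [304.6, -458.6, 230.9]
tool_rot: [-3.141, 0.0, 0.336]
force: [0.5, -0.4, -0.2]
width: 85.2
gripper_force: 0.0
```

>>> move_arm --targets "1 2.7 -2.3 0 0 0 0;1 2.7 -2.3 0 0 0 0;1 2.7 -2.3 0 0 0 0;1 2.7 -2.3 0 0 0 0;1 2.7 -2.3 0 0 0 0"

```text
clock: 0.93
eef_pos: [394.0, -305.5, 231.2]
tool_rot: [-3.141, 0.0, 0.337]
force: [0.8, -0.7, -1.0]
width: 85.2
gripper_force: 0.0
```

>>> move_arm --targets "1 2.7 -2.3 0 0 0 0;1 2.7 -2.3 0 0 0 0;1 2.7 -2.3 0 0 0 0;1 2.7 -2.3 0 0 0 0;1 2.7 -2.3 0 0 0 0"

```text
clock: 1.35
eef_pos: [483.4, -152.3, 231.2]
tool_rot: [-3.141, 0.0, 0.337]
force: [-0.6, 0.0, -0.4]
width: 85.2
gripper_force: 0.0
```

>>> move_arm --targets "1 2.7 -2.3 0 0 0 0;1 2.7 -2.3 0 0 0 0;1 2.7 -2.3 0 0 0 0;1 2.7 -2.3 0 0 0 0;1 2.7 -2.3 0 0 0 0"

```text
clock: 1.77
eef_pos: [572.8, 0.8, 231.1]
tool_rot: [-3.141, 0.001, 0.337]
force: [0.2, -1.2, 0.3]
width: 85.5
gripper_force: 0.0
```

>>> move_arm --targets "1 0 0 0 0 0 -5;1 0 0 0 0 0 -5;1 0 0 0 0 0 -5;1 0 0 0 0 0 -5;1 0 0 0 0 0 -5"

```text
clock: 2.18
eef_pos: [572.1, -0.8, 230.8]
tool_rot: [-3.141, 0.001, 0.778]
force: [-0.0, 0.1, 0.1]
width: 85.1
gripper_force: 0.0
```

>>> move_arm --targets "1 0 0 0 0 0 -5;1 0 0 0 0 0 -5;1 0 0 0 0 0 -5;1 0 0 0 0 0 -5;1 0 0 0 0 0 0"

```text
clock: 2.6
eef_pos: [572.2, -1.0, 230.9]
tool_rot: [-3.141, 0.0, 1.124]
force: [0.9, 0.1, -0.3]
width: 85.3
gripper_force: 0.0
```

```bash
cat >> h.py <<'E'
S=np.array([558.5,-41.,0]);yaw=-0.450
X=np.array([np.cos(yaw),np.sin(yaw),0]);Y=np.array([-np.sin(yaw),np.cos(yaw),0])
def st(x,y,z): return S+x*X+y*Y+np.array([0,0,z])
E
python3 - <<'E'
from h import *
from cell import read_state
s=read_state();print(s['clock'],s['eef_pos'],s['tool_rot'],s['qpos'].round(2) if hasattr(s['qpos'],'round') else s['qpos'],s['force'])
# predicted silhouette centroid of the grip box against the mask's
for n in('top','side'):
    d=dict(np.load(f'pics/{n}0.npz'))
    for k,y,m in(('red',50,(dict(top=(279.5,225.),side=(268.9,245.1)))[n]),('blue',-50,dict(top=(313.2,241.5),side=(253.6,265.1))[n])):
        P=np.array([proj(d,st(a,y+b,c)) for a in(-8,8) for b in(-21,21) for c in(54,104)],np.float32)
        mo=cv2.moments(cv2.convexHull(P));print(n,k,'pred',mo['m10']/mo['m00'],mo['m01']/mo['m00'],'meas',m)
    print(n,'corners',[proj(d,st(a,b,8)).round(1).tolist() for a in(-120,120) for b in(-100,100)])
E
```

```text
2.6 [572.15767309  -1.02259096 230.92477744] [-3.14066633e+00  1.61391986e-04  1.12417400e+00] [ 0.1   0.52 -0.23  1.74  0.15  0.9  -0.63] [ 0.93914992  0.14442135 -0.31114202]
top red pred 279.5990485399218 224.94835220849444 meas (279.5, 225.0)
top blue pred 313.4286837375365 241.46335445150115 meas (313.2, 241.5)
top corners [[309.4, 291.4], [245.0, 259.2], [346.0, 214.5], [282.9, 184.4]]
side red pred 267.20528173297424 244.43687070653138 meas (268.9, 245.1)
side blue pred 251.37700679359483 264.8859485939216 meas (253.6, 265.1)
side corners [[203.5, 287.2], [237.7, 247.2], [287.8, 309.8], [314.7, 265.0]]
```

>>> move_arm --targets "1 0.8 0.6 2 0 0 0;1 0 0 3 0 0 0;1 0 0 3 0 0 0;1 0 0 3 0 0 0;1 0 0 2 0 0 0"

```text
clock: 3.02
eef_pos: [579.8, 3.5, 98.5]
tool_rot: [-3.139, 0.002, 1.119]
force: [-0.1, -0.2, -0.3]
width: 85.6
gripper_force: 0.0
```

>>> move_arm --targets "1 0 0 1.1 0 0 0;0.3 0 0 0 0 0 0;0 0 0 0 0 0 0;0 0 0 0 0 0 0;0 0 0 0 0 0 0"

```text
clock: 3.43
eef_pos: [582.6, 3.8, 91.9]
tool_rot: [3.139, -0.001, 1.122]
force: [-0.5, 0.4, -0.3]
width: 43.4
gripper_force: 0.0
```

```bash
python3 - <<'E'
from h import *
from cell import read_state,cams
s=read_state();print(s['clock'],s['eef_pos'],s['tool_rot'],s['width'],s['force'])
o=np.zeros((400,800,3),np.uint8)
for i,n in enumerate(('top','side')):
    d=cams.get_image(n);c=proj(d,st(0,50,84)).round().astype(int);a=d['color'][c[1]-40:c[1]+40,c[0]-40:c[0]+40,::-1]
    o[:,400*i:400*i+400]=cv2.resize(np.ascontiguousarray(a),(400,400),interpolation=cv2.INTER_CUBIC);print(n,c)
cv2.imwrite('pics/near1.png',o)
E
```

```text
3.4333 [582.62254347   3.8001582   91.91814884] [ 3.13888510e+00 -1.43519622e-03  1.12168212e+00] 43.35446143581459 [-0.545814    0.38509442 -0.27057968]
top [280 225]
side [267 243]
```

View pics/near1.png

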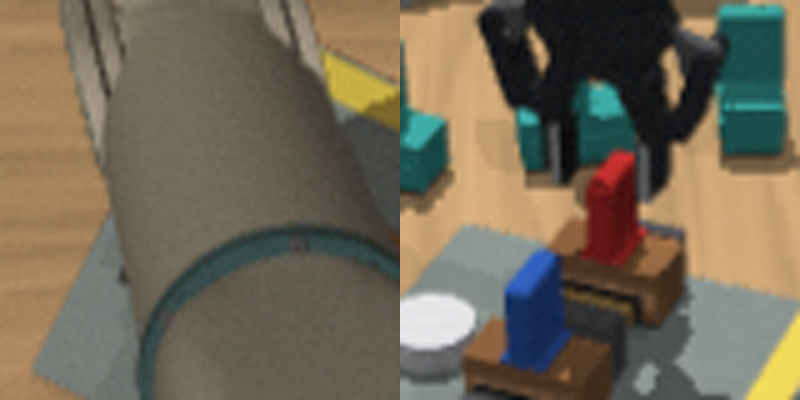

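```bash
python3 - <<'E'
from h import *
d=dict(np.load('pics/side0.npz'))
for z in(88,92,97,104): print(z,proj(d,(582.6,3.8,z)), (proj(d,(582.6,3.8,z))-[227,203])*5+[400,0])
p=np.array([582.6,3.8,95]);print([(proj(d,p+k*26*X+j*11*Y)-[227,203])*5+[400,0] for k in(-1,1) for j in(-1,1)])
print('top of grip',[((proj(d,np.array([582.6,3.8,104])+a*X+b*Y)-[227,203])*5+[400,0]).round().tolist() for a in(-8,8) for b in(-21,21)])
E
```

```text
88 [268.04642542 241.69143732] [605.23212711 193.45718659]
92 [268.00327332 240.46160076] [605.01636662 187.30800382]
97 [267.9491557  238.91924644] [604.74577852 179.59623218]
104 [267.87305777 236.7504522 ] [604.36528884 168.75226101]
[array([552.64409338, 183.52694627]), array([569.55281664, 162.73289488]), array([641.06416774, 203.14933464]), array([657.09146777, 181.84125697])]
top of grip [[575.0, 186.0], [607.0, 146.0], [602.0, 192.0], [633.0, 152.0]]
```

The near view shows the fingers at crop x 555 and 650 with the grip at x≈611, so the grip is 1–3 mm farther along the stand's x. I'll shift 2 mm, go down, and narrow the fingers while watching the force.

>>> move_arm --targets "0 -0.1 0.2 0.6 0 0 0;0 0 0 1 0 0 0;0 0 0 1 0 0 0;0 0 0 0 0 0 0;-0.3 0 0 0 0 0 0"

```text
clock: 3.95
eef_pos: [581.8, 2.0, 63.1]
tool_rot: [-3.139, 0.001, 1.122]
force: [0.5, 0.4, -0.6]
width: 31.7
gripper_force: 0.0
```

>>> move_arm --targets "-0.4 0 0 0 0 0 0;-0.4 0 0 0 0 0 0;-0.45 0 0 0 0 0 0;-0.45 0 0 0 0 0 0"

```text
clock: 4.28
eef_pos: [583.0, 2.0, 64.6]
tool_rot: [3.141, -0.0, 1.122]
force: [-0.1, -0.6, -0.8]
width: 23.3
gripper_force: 0.0
```

```bash
python3 - <<'E'
from h import *
from cell import read_state,cams
s=read_state();f=np.array(s['force']);print(s['clock'],s['eef_pos'],s['tool_rot'],s['width'],f,'stand xyz',f@X,f@Y)
d=cams.get_image('side');a=d['color'][203:283,227:307,::-1]
cv2.imwrite('pics/near2.png',cv2.resize(np.ascontiguousarray(a),(560,560),interpolation=cv2.INTER_CUBIC))
E
```

```text
4.2833 [582.95588749   1.9963668   64.62825455] [ 3.14110611e+00 -2.91395359e-04  1.12214989e+00] 23.334706836638123 [-0.14367129 -0.58780441 -0.84771818] stand xyz 0.12630626114797774 -0.5917788324738633
```

View pics/near2.png

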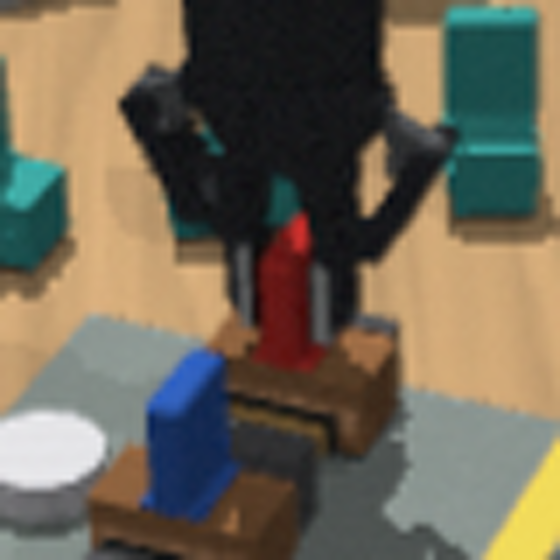

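The fingers now straddle the grip at crop x 253–312 with no contact. I'll close in small steps and watch the sideways force.

>>> move_arm --targets "-0.5 0 0 0 0 0 0;-0.5 0 0 0 0 0 0;-0.5 0 0 0 0 0 0"

```text
clock: 4.58
eef_pos: [582.8, 1.9, 64.4]
tool_rot: [3.141, -0.0, 1.122]
force: [0.7, -0.4, -0.1]
width: 21.2
gripper_force: 0.0
```

>>> move_arm --targets "-0.54 0 0 0 0 0 0;-0.54 0 0 0 0 0 0;-0.54 0 0 0 0 0 0"

```text
clock: 4.83
eef_pos: [582.8, 2.0, 64.3]
tool_rot: [3.142, -0.0, 1.122]
force: [-1.3, 0.5, -0.9]
width: 19.6
gripper_force: 0.0
```

>>> move_arm --targets "-0.57 0 0 0 0 0 0;-0.57 0 0 0 0 0 0;-0.57 0 0 0 0 0 0"

```text
clock: 5.08
eef_pos: [582.8, 1.9, 64.3]
tool_rot: [3.142, -0.0, 1.122]
force: [-0.7, 0.1, 0.8]
width: 18.4
gripper_force: 0.0
```

>>> move_arm --targets "-0.59 0 0 0 0 0 0;-0.59 0 0 0 0 0 0"

```text
clock: 5.25
eef_pos: [582.8, 2.0, 64.3]
tool_rot: [3.142, -0.0, 1.122]
force: [-0.0, -0.2, -0.0]
width: 17.4
gripper_force: 0.0
```

>>> move_arm --targets "-0.7 0 0 0 0 0 0;-0.8 0 0 0 0 0 0;-1 0 0 0 0 0 0;-1 0 0 0 0 0 0;-1 0 0 0 0 0 0"

```text
clock: 5.67
eef_pos: [583.1, 1.8, 64.5]
tool_rot: [3.141, -0.0, 1.122]
force: [2.3, -0.8, 1.4]
width: 15.4
gripper_force: 59.6
```

>>> move_arm --targets "-1 0 0 0 0 0 0;-1 0 0 0 0 0 0"

```text
clock: 5.83
eef_pos: [583.1, 1.8, 64.5]
tool_rot: [3.141, -0.0, 1.122]
force: [1.7, -0.8, 2.1]
width: 15.7
gripper_force: 59.6
```

Gripped, and centred to within a millimetre. First lean is towards the stripe (+ about tool x, pivot 46.5 mm below the TCP).

>>> move_arm --targets "-1 0 0.13 -0.01 1.6 0 0;-1 0 0.13 -0.02 1.6 0 0;-1 0 0.13 -0.02 1.6 0 0;-1 0 0.13 -0.02 1.6 0 0;-1 0 0.13 -0.02 1.6 0 0"

```text
clock: 6.25
eef_pos: [588.0, -0.4, 65.2]
tool_rot: [-2.999, -0.0, 1.123]
force: [-2.3, 0.7, 2.3]
width: 15.5
gripper_force: 60.7
```

```bash
cat > q.py <<'E'
from h import *
from cell import read_state
from scipy.spatial.transform import Rotation as Ro
s=read_state();f=np.array(s['force']);R=Ro.from_euler('xyz',s['tool_rot']).as_matrix();a=-R[:,2]
p=np.array(s['eef_pos'])-46.5*a;e=p-[583.1,1.8,18]
print(round(s['clock'],2),'lean',np.degrees(np.arctan2(a@X,a[2])).round(2),'underside dx,dy,dz',(e@X).round(2),(e@Y).round(2),e[2].round(2),'F',(f@X).round(1),(f@Y).round(1),f[2].round(1),'w',s['width'],'gf',s['gripper_force'],'T',np.round(s['torque'],2))
E
python3 q.py
```

```text
6.25 lean 8.14 underside dx,dy,dz -1.25 0.16 1.21 F -2.3 -0.4 2.3 w 15.491308224854807 gf 60.69365680217743 T [-0.3  -0.27 -0.02]
```

>>> move_arm --targets "-1 0 0 0 0 0 0"

```text
clock: 6.33
eef_pos: [588.2, -0.5, 65.2]
tool_rot: [-2.999, -0.0, 1.122]
force: [-3.2, 0.3, 8.0]
width: 15.3
gripper_force: 61.3
```

```bash
python3 q.py; python3 - <<'E'
from h import *
from cell import cams
d=cams.get_image('side');a=d['color'][203:283,227:307,::-1]
cv2.imwrite('pics/lean1.png',cv2.resize(np.ascontiguousarray(a),(560,560),interpolation=cv2.INTER_CUBIC))
E
```

```text
6.33 lean 8.19 underside dx,dy,dz -1.05 0.18 1.22 F -3.0 -1.1 8.0 w 15.252104983044493 gf 61.333558559417725 T [-0.    0.23  0.09]
```

View pics/lean1.png

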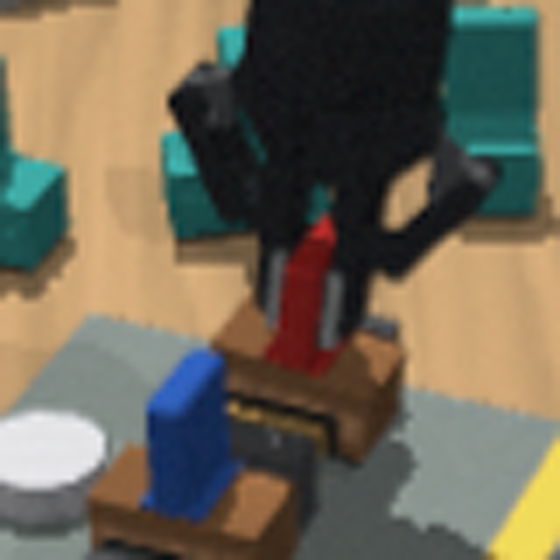

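The picture shows the stamp leaning with the gripper towards the stripe (grip top at crop (322,225), base (300,365)). The stand and blue haven't moved. Now swinging the other way while rising.

>>> move_arm --targets "-1 0 -0.13 -0.02 -1.6 0 0;-1 0 -0.12 -0.03 -1.6 0 0;-1 0 -0.12 -0.03 -1.6 0 0;-1 0 -0.12 -0.03 -1.6 0 0;-1 0 -0.13 -0.03 -1.6 0 0"

```text
clock: 6.8
eef_pos: [583.7, 1.4, 65.9]
tool_rot: [3.139, -0.001, 1.122]
force: [4.9, -1.6, -10.6]
width: 15.5
gripper_force: 58.7
```

>>> move_arm --targets "-1 0 -0.12 -0.03 -1.6 0 0;-1 0 -0.12 -0.03 -1.6 0 0;-1 0 -0.12 -0.03 -1.6 0 0;-1 0 -0.13 -0.02 -1.6 0 0;-1 0 -0.13 -0.02 -1.6 0 0"

```text
clock: 7.22
eef_pos: [578.7, 3.8, 66.8]
tool_rot: [2.999, -0.001, 1.122]
force: [8.2, -3.5, -15.6]
width: 15.0
gripper_force: 58.7
```

```bash
python3 q.py
```

```text
7.22 lean -8.16 underside dx,dy,dz 1.81 -0.09 2.74 F 9.0 0.4 -15.6 w 15.044056206132105 gf 58.69215667247772 T [-0.29 -0.85  0.07]
```

>>> move_arm --targets "-1 0 0.13 -0.01 1.6 0 0;-1 0 0.13 -0.01 1.6 0 0;-1 0 0.12 -0.01 1.6 0 0;-1 0 0.12 -0.02 1.6 0 0;-1 0 0.12 -0.02 1.6 0 0"

```text
clock: 7.63
eef_pos: [581.8, 2.5, 67.7]
tool_rot: [-3.138, 0.0, 1.124]
force: [-0.2, 0.5, -9.0]
width: 15.8
gripper_force: 61.0
```

>>> move_arm --targets "-1 0 0.12 -0.02 1.6 0 0;-1 0 0.12 -0.02 1.6 0 0;-1 0 0.13 -0.02 1.6 0 0;-1 0 0.13 -0.02 1.6 0 0;-1 0 0.13 -0.02 1.6 0 0"

```text
clock: 8.05
eef_pos: [586.3, 0.3, 68.0]
tool_rot: [-2.995, 0.001, 1.124]
force: [-1.9, 3.1, -7.2]
width: 15.7
gripper_force: 61.2
```

```bash
python3 q.py
```

```text
8.05 lean 8.37 underside dx,dy,dz -3.24 0.01 4.03 F -3.1 2.0 -7.2 w 15.685178208410901 gf 61.20244860649109 T [ 0.09 -0.33  0.14]
```

>>> move_arm --targets "-1 0 -0.13 -0.02 -1.6 0 0;-1 0 -0.13 -0.02 -1.6 0 0;-1 0 -0.13 -0.02 -1.6 0 0;-1 0 -0.13 -0.02 -1.6 0 0;-1 0 -0.13 -0.02 -1.6 0 0"

```text
clock: 8.47
eef_pos: [581.9, 2.3, 69.1]
tool_rot: [-3.14, 0.0, 1.123]
force: [4.1, -0.1, -15.5]
width: 15.6
gripper_force: 60.4
```

>>> move_arm --targets "-1 0 -0.13 -0.02 -1.6 0 0;-1 0 -0.13 -0.02 -1.6 0 0;-1 0 -0.13 -0.02 -1.6 0 0;-1 0 -0.13 -0.02 -1.6 0 0;-1 0 -0.13 -0.02 -1.6 0 0"

```text
clock: 8.88
eef_pos: [577.0, 4.8, 70.4]
tool_rot: [3.002, -0.0, 1.123]
force: [5.8, -0.7, -14.0]
width: 15.3
gripper_force: 60.6
```

```bash
python3 q.py
```

```text
8.88 lean -8.02 underside dx,dy,dz -0.3 0.03 6.33 F 5.5 1.9 -14.0 w 15.272822153020746 gf 60.57921051979065 T [-0.14 -0.6   0.11]
```

>>> move_arm --targets "-1 0 0.14 -0.02 1.6 0 0;-1 0 0.13 -0.02 1.6 0 0;-1 0 0.14 -0.02 1.6 0 0;-1 0 0.13 -0.02 1.6 0 0;-1 0 0.14 -0.02 1.6 0 0"

```text
clock: 9.3
eef_pos: [580.3, 3.0, 71.9]
tool_rot: [-3.135, 0.002, 1.124]
force: [-2.6, 1.2, 1.0]
width: 15.5
gripper_force: 63.6
```

>>> move_arm --targets "-1 0 0.14 -0.01 1.6 0 0;-1 0 0.13 -0.02 1.6 0 0;-1 0 0.14 -0.02 1.6 0 0;-1 0 0.13 -0.02 1.6 0 0;-1 0 0.13 -0.01 1.6 0 0"

```text
clock: 9.72
eef_pos: [586.1, 0.5, 74.3]
tool_rot: [-2.994, 0.001, 1.123]
force: [-6.7, 1.0, 11.2]
width: 15.2
gripper_force: 64.6
```

```bash
python3 q.py
```

```text
9.72 lean 8.46 underside dx,dy,dz -3.64 0.09 10.33 F -6.5 -2.0 11.2 w 15.184154592836519 gf 64.63433504104614 T [ 0.3   1.57 -0.09]
```

```bash
python3 - <<'E'
from h import *
from cell import cams
d=cams.get_image('side');a=d['color'][203:283,227:307,::-1]
cv2.imwrite('pics/lean5.png',cv2.resize(np.ascontiguousarray(a),(560,560),interpolation=cv2.INTER_CUBIC))
E
```

```text
(no output)
```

View pics/lean5.png

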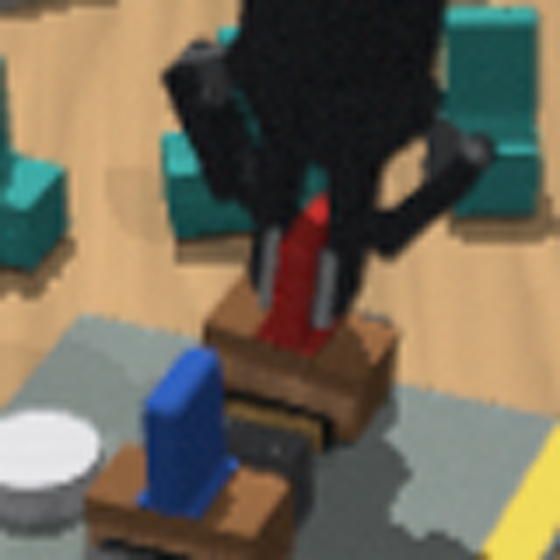

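The stamp has risen about 8 mm, with its block at crop y≈330 instead of 350. Blue and the tin appear about 0.5 px to the left, so the stand crept 1–2 mm. I'll keep the sideways forces low from here and swing gently to the other side while rising.

>>> move_arm --targets "-1 0 -0.13 -0.02 -1.6 0 0;-1 0 -0.13 -0.03 -1.6 0 0;-1 0 -0.13 -0.03 -1.6 0 0;-1 0 -0.13 -0.04 -1.6 0 0;-1 0 -0.13 -0.04 -1.6 0 0"

```text
clock: 10.18
eef_pos: [582.4, 2.0, 75.3]
tool_rot: [-3.141, 0.0, 1.122]
force: [-0.1, -0.5, -1.7]
width: 15.1
gripper_force: 63.0
```

```bash
python3 q.py
```

```text
10.18 lean 0.04 underside dx,dy,dz -0.72 -0.1 10.79 F 0.2 -0.5 -1.7 w 15.0730904685808 gf 62.95440673828125 T [ 0.06 -0.07  0.02]
```

The force is now about the stamp's weight, so it is free and level. Lifting straight up.

>>> move_arm --targets "-1 0 0 -0.2 0 0 0;-1 0 0 -0.5 0 0 0;-1 0 0 -0.7 0 0 0;-1 0 0 -0.7 0 0 0;-1 0 0 -0.6 0 0 0"

```text
clock: 10.6
eef_pos: [584.2, 1.2, 103.9]
tool_rot: [3.141, -0.0, 1.121]
force: [0.7, 0.4, -1.9]
width: 15.3
gripper_force: 63.0
```

>>> move_arm --targets "-1 0 0 -0.3 0 0 0;-1 0 0 0 0 0 0;-1 0 0 0 0 0 0;-1 0 0 0 0 0 0"

```text
clock: 10.93
eef_pos: [583.3, 1.4, 105.7]
tool_rot: [-3.141, 0.0, 1.122]
force: [-0.1, -0.3, -2.5]
width: 15.4
gripper_force: 63.0
```

```bash
python3 q.py; python3 - <<'E'
from h import *
from cell import cams
roi=(200,325,205,315)
d=cams.get_image('side');o=d['color'];H0=dict(np.load('pics/side0.npz'))
for k,D in(('before',H0),('now',d)):
    H=hsv(D).astype(int);h,s,v=H[...,0],H[...,1],H[...,2];M=np.zeros(h.shape,bool);M[205:315,200:325]=1
    for c,m in(('red',M&((h<6)|(h>172))&(s>170)&(v>60)),('blue',M&(abs(h-115)<12)&(s>130)),('yel',M&(abs(h-27)<6)&(s>140)&(v>90))):
        q=sorted(comps(m),key=lambda q:-q[0])
        if q:print(k,c,q[0][0],q[0][1].round(2))
x=np.hstack([H0['color'][203:303,200:325,::-1],o[203:303,200:325,::-1]])
cv2.imwrite('pics/lift.png',cv2.resize(np.ascontiguousarray(x),(800,320),interpolation=cv2.INTER_CUBIC))
E
```

```text
10.93 lean 0.02 underside dx,dy,dz 0.32 -0.27 41.22 F 0.0 -0.4 -2.5 w 15.351697305426436 gf 62.96684145927429 T [0.01 0.02 0.02]
before red 199 [268.93 245.09]
before blue 228 [253.61 265.08]
before yel 368 [297.96 285.98]
now red 121 [267.01 233.95]
now blue 227 [253.19 265.02]
now yel 363 [297.44 285.32]
```

View pics/lift.png

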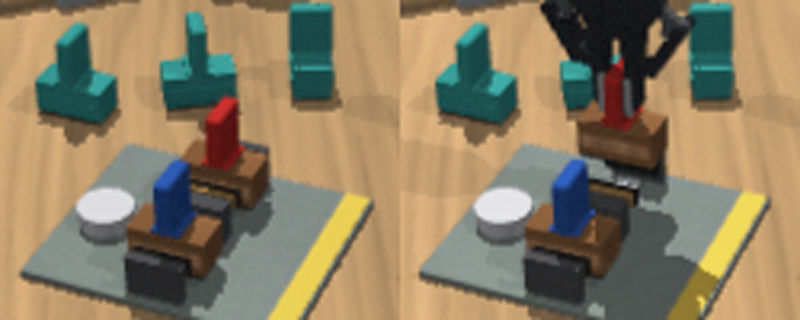

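```bash
python3 - <<'E'
from h import *
from cell import cams
d=cams.get_image('side');k=9;x0,y0=232,210
a=cv2.resize(np.ascontiguousarray(d['color'][y0:y0+62,x0:x0+82,::-1]),None,fx=k,fy=k,interpolation=cv2.INTER_CUBIC)
def dr(C,a0,b0,z0,z1,col):
    for p in [(i,j,z) for i in(-a0,a0) for j in(-b0,b0) for z in(z0,z1)]:
        q=(proj(d,C+p[0]*X+p[1]*Y+np.array([0,0,p[2]]))-[x0,y0]+.5)*k;cv2.circle(a,tuple(int(v) for v in q),3,col,-1)
C=np.array([583.3,1.4,105.7-46.5]);dr(C,35,18.5,0,36,(0,255,0));dr(C,8,21,36,86,(255,255,0))
B=np.array([583.3,1.4,18])-100*Y-1.2*X;dr(B,35,18.5,36,36,(255,0,255));dr(B,8,21,86,86,(255,0,255))
cv2.imwrite('pics/ov.png',a)
E
```

```text
(no output)
```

View pics/ov.png

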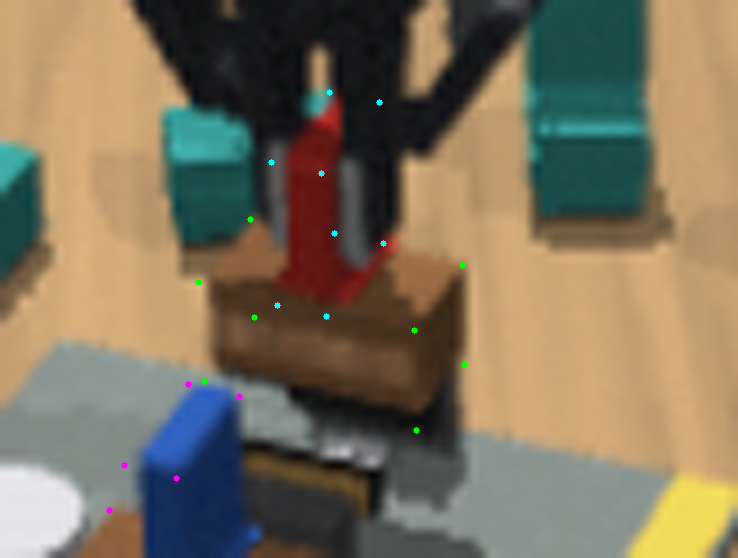

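```bash
python3 - <<'E'
from h import *
from cell import cams
N=[cams.get_image('side') for _ in range(3)][-1];Z=dict(np.load('pics/side0.npz'))
for nm,D,c,r in(('red seated',Z,'r',(240,252)),('blue seated',Z,'b',(261,272)),('blue now',N,'b',(261,272)),('red now',N,'r',(228,240))):
    I=D['color'].astype(float);w=(I[...,0]-I[...,1:].max(2)) if c=='r' else (I[...,2]-I[...,:2].max(2))
    x0,x1=(240,295) if c=='r' else (235,272)
    w=np.clip(w,0,None)[r[0]:r[1],x0:x1];w[w<25]=0
    E=[]
    for row in w:
        t=row.max()*.5;j=np.where(row>t)[0];i,k=j[0],j[-1]
        E.append((x0+i-(row[i]-t)/(row[i]-row[i-1]+1e-6),x0+k+(row[k]-t)/(row[k]-row[k+1]+1e-6)))
    E=np.array(E);y=np.arange(len(E));print(nm,'slopes L,R',[np.degrees(np.arctan(-np.polyfit(y,E[:,i],1)[0])).round(1) for i in(0,1)]);print(E.round(1).T.tolist())
E
```

```text
Traceback (most recent call last):
IndexError: index 55 is out of bounds for axis 0 with size 55
```

```bash
python3 - <<'E'
from h import *
from cell import cams
N=cams.get_image('side');Z=dict(np.load('pics/side0.npz'))
for nm,D,c,r in(('red seated',Z,'r',(242,252)),('blue seated',Z,'b',(261,272)),('blue now',N,'b',(261,272)),('red now',N,'r',(227,240))):
    H=hsv(D).astype(int);h,s=H[...,0],H[...,1]
    m=(((h<6)|(h>172))&(s>170)) if c=='r' else ((abs(h-115)<12)&(s>130))
    M=np.zeros_like(m);M[205:290,235:300]=1;m=sorted(comps(m&M),key=lambda q:-q[0])[0][2]
    E=np.array([np.where(m[y])[0][[0,-1]] for y in range(*r)]);y=np.arange(len(E))
    print(nm,E.T.tolist(),[np.degrees(np.arctan(-np.polyfit(y,E[:,i],1)[0])).round(1) for i in(0,1)])
E
```

```text
red seated [[264, 264, 265, 265, 265, 265, 264, 265, 265, 264], [273, 273, 273, 273, 273, 273, 273, 275, 274, 274]] [np.float64(-1.4), np.float64(-9.0)]
blue seated [[248, 248, 248, 248, 248, 248, 249, 249, 249, 249, 249], [258, 258, 258, 258, 258, 259, 259, 259, 260, 259, 259]] [np.float64(-7.8), np.float64(-9.3)]
blue now [[248, 248, 248, 248, 248, 248, 248, 248, 248, 248, 248], [257, 258, 258, 258, 258, 258, 258, 260, 260, 259, 258]] [np.float64(-0.0), np.float64(-9.8)]
red now [[264, 264, 264, 264, 264, 264, 264, 264, 264, 264, 264, 264, 264], [268, 268, 268, 268, 268, 268, 268, 268, 268, 268, 275, 274, 273]] [np.float64(-0.0), np.float64(-25.8)]
```

```bash
python3 q.py; python3 -c "
from cell import order
print(order.finish_job())"
```

```text
11.23 lean 0.02 underside dx,dy,dz 0.3 -0.02 41.18 F -0.0 -0.1 -2.0 w 15.293357185314331 gf 62.96698808670044 T [ 0.03 -0.01 -0.02]
the job is handed in; nothing more can be done
None
```

I rocked the red stamp loose, stripe side first, and handed the job in with it held level over its own place, about 19–20 mm above the jaw tops; blue stayed seated, and the stand crept about 1 mm.

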